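Start the blood tube mixer at its keypad

TASK

Start the loaded tube mixer from its keypad: press the round key with the fingertips until you feel about 5 newtons, let go, and then press the long oblong key in the same way and let go. Press firmly but do not pound the keys, and leave the square key and the rack of tubes beside the mixer alone.

Things in the scene. Friction and masses are not known exactly. Their poses are not given: they have to be found in the camera images.
- key_round: Round membrane key, a disc 36 mm across. Origin: centre of its top face, 87 mm above the table, z up, x away from the mixer's front, y along the key row. All keys give 3 mm at most: about 1 N starts one, then 3 N per mm (5 N at 1.5 mm), hard stop at 3 mm (10 N); it springs back. It registers when a finger presses over 4 N for 0.15 s; over 60 N spoils it.
- key_long: Oblong membrane key, 68 mm along its x by 30 mm along y; height, origin, axes and feel as the round key. The three keys, all white, sit 70 mm apart in one row, in any order, each on a black bezel (82 x 52 mm, 5 mm below the key tops), on the flat front deck (120 mm deep, 80 mm above the table) of a white tube mixer whose front faces roughly the robot.
- key_square: Square membrane key, 34 x 34 mm, in the same row; height, origin and axes as the round key. Not to be pressed (over 2 N counts). Beyond the deck, from 60 mm behind the key row's centre line (+x), the mixer's rollers and tubes rise to 50 mm above the deck.
- rack: Loose orange rack, 197 mm (x) by 106 mm (y), with capped tubes to 110 mm high, 0.5 kg, on the table left or right of the mixer, 70 mm or more clear of it. Origin at the centre of its underside, z up. Leave it alone. A blue tip box (82 mm high) and a jar (130 mm high) also stand beside the mixer, off the way to the keys.

How it is judged:
On the way, in this order (a step that is already met when the one before it is completed fails the run):
1. the round key is pressed with more than 4 N by the fingers (contact force between key_round and the fingers above 4 N and contact force between key_long and the fingers below 1 N), for 0.15 s.
2. the round key is let go and up again (contact force between key_round and anything else below 0.2 N and distance of key_round from where it was at the start of the episode below 0.001 m), for 0.1 s.
3. then the long key is pressed with more than 4 N by the fingers (contact force between key_long and the fingers above 4 N and contact force between key_round and the fingers below 1 N), for 0.15 s.
At the end, for the whole second after the job is handed in: The round and then the long key have each been pressed with more than 4 N, all three keys are up again (within 1 mm of where they started), and the rack stands upright and still (within 0.15 rad) within 30 mm of its place (distance of each of key_round, key_long, key_square from where it was at the start of the episode below 0.001 m and distance of rack from where it was at the start of the episode below 0.03 m and angle between rack's own z axis and vertical below 0.15 rad and linear speed of rack below 0.02 m/s); the robot touches nothing.
It fails at once if the square key is pressed (more than 2 N) (contact force between key_square and anything else above 2 N).
It fails at once if the long key is pressed together with the round key (contact force between each of key_round, key_long and anything else above 2 N).
It fails at once if a key is pounded or crushed (more than 60 N) (contact force between any of key_round, key_long and anything else above 60 N).
It fails at once if the rack is shoved more than 30 mm or tipped (distance of rack from where it was at the start of the episode above 0.03 m or angle between rack's own z axis and vertical above 0.25 rad).
It also fails if it takes over 38 s, if anything falls off the work surface, if the arm or the gripper's body presses on something with over 40 N, if the wrist force passes 120 N, or if a joint passes its speed limit or range.

ROBOT

A 6-joint arm with a two-finger parallel gripper is mounted at the origin on the work surface. World frame = base frame: x ahead of the robot, y to its left, z up, the work surface at z = 0. Lengths are in m, angles in rad, forces in N, time in s.
With the tool pointing down it reaches from about 0.35 to 0.775 m from the base axis. Payload 5.5 kg.
Tool frame: the origin (TCP) lies at the very end of the fingers, on their centre line; the grasp point (between the pads) lies 19 mm behind it; z points along the fingers, y is the line along which they close (so a half turn about z gives the same grasp; the last joint's range is limited). The gripper opens to 85 mm and grips with 20 to 120 N. Pads are 22 mm wide; open, the fingers measure 114 mm over their backs; the gripper's body (76 mm by 85 mm) begins 54 mm behind the grasp point. The pads swing forward as they close: fully open they stand 13 mm farther back than shut.
Start: joints at [-1.323, 0.313, 0.046, 1.304, 0, 1.431], TCP at [0.217, -0.532, 0.231] pointing down, gripper open.
Joint ranges: [-2.76, 2.76], [-0.86, 1.69], [-1.03, 1.26], [-2.2, 2.34], [-1.47, 1.5], [-3.14, 3.14]. Speed limits (rad/s): [2.57, 2.57, 3.14, 3.14, 3.14, 3.14].

INTERFACE

Orientations are given as a unit quaternion [w, x, y, z].
In Python, from workcell import get_state, read_camera, calibration, hand_in gives the robot as it stands.
- The arm moves only by the tool drive_tool, never from a script. Its argument "deltas" is a list that holds one entry, the list of rows, each a list of 7 numbers: the closure in counts, from 0 (fully open) to 255 (shut), then the shift along the tool's x, y, z in m, then the turn, a rotation vector about the tool's x, y, z in degrees. A call has 1 to 12 rows; each row is the pose to reach, as a shift and turn from the pose commanded when the call began, along the tool's axes at that moment; what a row does not reach only later rows make up. A row lasts 1/8 s, in which the tool goes at most 62.5 mm and 10.7 degrees, less where a joint would pass 70% of its speed; a pose out of reach is approached as far as the arm can. A call with a gripper value outside its range is refused whole. The fingers move at their own pace and stop on an object; "newtons" is the grip in N (left out, the last holds). Time passes only in rows, so rows that repeat a pose let the fingers close. It gives the time, the measured TCP pose, the force, the opening and the grip force at its end, in the units of the state.
- get_state(): the state, without advancing time (a new reading comes with each control period).
- read_camera(name): name is "scene" or "side" or "wrist"; returns (picture, depth): 480x640x3 uint8, red, green, blue; 480x640 float32, m along the optical axis (not along the pixel's ray), 0 where there is no reading.
- calibration(name): a dict with "mtx" (3x3 intrinsics, pixels), "k1" (the pictures are not rectified: a ray, as slopes to the right and down, at radius r is drawn at 1 + k1 r^2 times it, then the intrinsics apply), "world_from_camera" (4x4, takes a point from camera to world coordinates). Camera axes: x right, y up, looking along -z (the intrinsics and any distortion apply to the point x, -y, -z); pixel columns grow to the right and rows downward; lengths in m; the calibration is good to about 2 mm. A picture is of the moment at which its call begins: read the wrist's pose just before it. calibration takes no time and is no camera call; for the wrist camera it gives the pose at the moment of the call.
- hand_in(): hands the job in; it is judged then, once.
The state is a dict: "clock": time; "joint_pos": joint angles; "qvel": joint speeds; "tau": joint torques, N m; "tcp_pos": TCP position; "orientation": TCP orientation; "wrist_force": force on the tool from outside, world axes, zero at the start; "ft_torque": the same for the moment, N m; "finger_gap": finger opening in m; "grip_force": force on a finger pad.
Only numpy, scipy, OpenCV 4.12 (cv2) and the standard library are available. Lean on these libraries where they do the work, as an engineer would, in place of code of your own. Each camera call takes 0.05 s, during which the arm holds its last target. There are 200 camera calls.

## Working session

There is one attempt and no reset: what is moved stays moved. The work goes in short steps, Python scripts to look and compute and a tool call to move; the robot and the scene stay as the last step left them, time stands still between calls to the robot, and variables do not carry over. Pictures are saved under pics/ and viewed, at most 10 in all, crops included, and the job is handed in when it is done.

Besides the shell and the picture viewer there is one more tool, called after "Request:" as name([rows], argument=value, ...), one row to a line, values as JSON. drive_tool: Moves the arm, as the interface text tells. Its arguments: {"type":"object","properties":{"deltas":{"type":"array","items":{"type":"array","items":{"type":"array","items":{"type":"number"}}}},"newtons":{"type":"number"}},"required":["deltas"]}

```bash
mkdir -p pics
cat > h.py <<'E'
import numpy as np, cv2
from workcell import *
def ray(c,px):
    m=np.array(c["mtx"]);T=np.array(c["world_from_camera"])
    d=(np.array(px,float)-[m[0,2],m[1,2]])/[m[0,0],m[1,1]]
    u=d.copy()
    for _ in range(20): u=d/(1+c["k1"]*(u@u))
    return T[:3,3],T[:3,:3]@np.array([u[0],-u[1],-1])
def plane(c,px,z):
    o,d=ray(c,px); return o+d*(z-o[2])/d[2]
def depthpt(c,px,dep):
    o,d=ray(c,px); return o+d*dep
E
python3 - <<'E'
from h import *
for n in("scene","side"):
    p,d=read_camera(n); cv2.imwrite(f"pics/{n}.png",p[:,:,::-1]); np.savez(f"{n}.npz",p=p,d=d)
    c=calibration(n); print(np.array(c["world_from_camera"]).round(3))
s=get_state();print(s)
E
```

```text
[[ 0.869 -0.397  0.294  0.823]
 [ 0.494  0.696 -0.521 -0.503]
 [ 0.002  0.599  0.801  0.812]
 [ 0.     0.     0.     1.   ]]
[[-0.996  0.049 -0.076  0.504]
 [-0.088 -0.7    0.708  0.679]
 [-0.019  0.712  0.702  0.78 ]
 [ 0.     0.     0.     1.   ]]
{'clock': 0.1, 'joint_pos': array([-1.32258604e+00,  3.13945836e-01,  4.51021198e-02,  1.30363765e+00,
       -9.90543674e-06,  1.43120504e+00]), 'qvel': array([-0.00045751, -0.00188848,  0.00226898,  0.00016147,  0.00079031,
        0.0005142 ]), 'tau': array([ 1.49399359e-03, -4.81725168e+01,  2.99244958e+01,  1.26886839e-02,
       -2.42394763e-04, -6.87911594e-06]), 'tcp_pos': array([ 0.21731566, -0.5318475 ,  0.23049028]), 'orientation': array([-8.41008143e-04,  9.81259718e-01,  1.92687975e-01, -5.06797221e-05]), 'wrist_force': array([ 0.00231362, -0.17389749, -0.69775294]), 'ft_torque': array([0.04135245, 0.05422639, 0.06919881]), 'grip_force': 0.0, 'finger_gap': 0.08509955126706055}
```

View pics/scene.png

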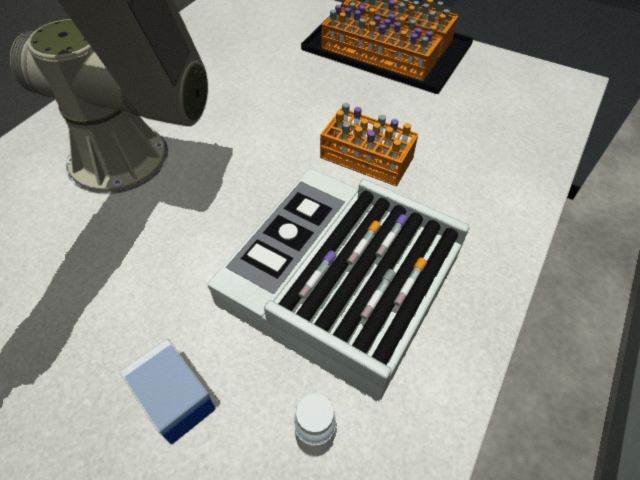

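View pics/side.png

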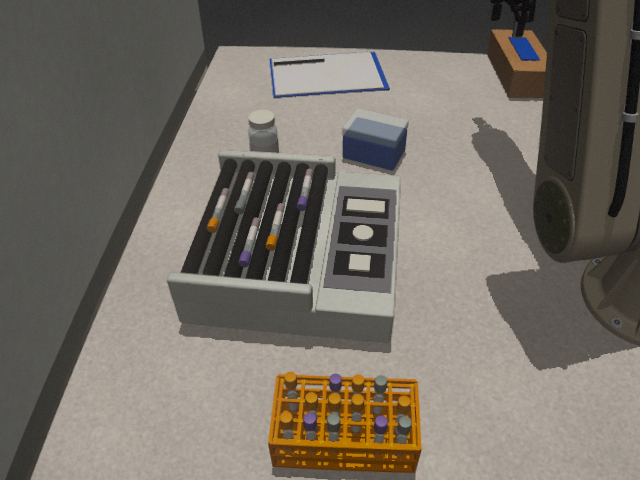

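Scene view: long key at about (267,257), round (289,231), square (308,206). Side view: long (366,205), round (362,232), square (359,263). The rack is to the robot's left (+y) of the mixer, and the tip box and jar are on the -y side.

Run:
```python
from h import *
G={"scene":[(289,231),(267,257),(308,206)],"side":[(362,232),(366,205),(359,263)]}
R={}
for n in G:
    f=np.load(n+".npz");p,dep=f["p"],f["d"];c=calibration(n)
    g=cv2.cvtColor(p,cv2.COLOR_RGB2GRAY); 
    _,b=cv2.threshold(g,145,255,0)
    k,l,st,ce=cv2.connectedComponentsWithStats(b,connectivity=4)
    R[n]=[]
    for q in G[n]:
        i=l[q[1],q[0]];px=ce[i]
        m=l==i; cn=cv2.findContours(m.astype(np.uint8),0,1)[0][0][:,0]
        w=np.array([plane(c,x,.087)[:2] for x in cn],np.float32)
        z=np.median(dep[m]); R[n].append((ray(c,px),px))
        print(n,q,px.round(1),st[i,4],"plane",plane(c,px,.087).round(4),"depth",depthpt(c,px,z).round(4),cv2.minAreaRect(w))
for j in range(3):
    (o1,d1),_=R["scene"][j];(o2,d2),_=R["side"][j]
    t=np.linalg.lstsq(np.c_[d1,-d2],o2-o1,rcond=None)[0]
    a,b=o1+t[0]*d1,o2+t[1]*d2; print("tri",((a+b)/2).round(4),"gap",np.linalg.norm(a-b).round(4))
```

```text
scene (289, 231) [287.7 230.7] 218 plane [ 0.505  -0.0456  0.087 ] depth [ 0.5049 -0.0453  0.0865] ((0.5056742429733276, -0.04571717232465744), (0.034044548869132996, 0.03325214609503746), 29.712390899658203)
scene (267, 257) [266.6 256.8] 505 plane [ 0.5029 -0.1154  0.087 ] depth [ 0.5026 -0.115   0.0862] ((0.502361536026001, -0.11512668430805206), (0.029717234894633293, 0.06736191362142563), 87.53568267822266)
scene (308, 206) [307.7 206.8] 224 plane [0.5081 0.0242 0.087 ] depth [0.5076 0.025  0.0859] ((0.5078165531158447, 0.024609683081507683), (0.033301785588264465, 0.03347901254892349), 88.04856872558594)
side (362, 232) [362.5 231.7] 221 plane [ 0.5043 -0.0415  0.087 ] depth [ 0.5043 -0.0415  0.087 ] ((0.5042028427124023, -0.042294323444366455), (0.03233582526445389, 0.03203686699271202), 2.5999069213867188)
side (366, 205) [365.8 204.8] 398 plane [ 0.5007 -0.1111  0.087 ] depth [ 0.5007 -0.1115  0.0867] ((0.5010066032409668, -0.11133261024951935), (0.02858402393758297, 0.06628373265266418), 87.60719299316406)
side (359, 263) [359.4 261.8] 300 plane [0.5068 0.0286 0.087 ] depth [0.5068 0.0286 0.0869] ((0.506777286529541, 0.028431128710508347), (0.03259921073913574, 0.03253161162137985), 87.7249755859375)
tri [ 0.5041 -0.0441  0.0846] gap 0.0003
tri [ 0.5012 -0.114   0.0843] gap 0.001
tri [0.5069 0.0262 0.0843] gap 0.0001
```

Request:
drive_tool([
  [[255,0.041,-0.031,0,0,0,-6],[255,0.082,-0.062,0,0,0,-12],[255,0.123,-0.094,0,0,0,-18],[255,0.164,-0.125,0,0,0,-25],[255,0.205,-0.156,0,0,0,-31],[255,0.246,-0.187,0,0,0,-37],[255,0.287,-0.218,0,0,0,-43],[255,0.328,-0.25,0,0,0,-50],[255,0.369,-0.281,0,0,0,-56],[255,0.41,-0.312,0,0,0,-62],[255,0.4506,-0.3434,0,0,0,-68],[255,0.4506,-0.3434,0.06,0,0,-68]],
], newtons=20)

```text
clock: 1.6
tcp_pos: [0.5101, -0.042, 0.1744]
orientation: [0.005, 0.704, 0.711, 0.003]
wrist_force: [0.4, -0.6, -0.6]
finger_gap: -0.0004
grip_force: 0.0
```

Request:
drive_tool([
  [[255,0,0,0.03,0,0,0],[255,0,0,0.03,0,0,0],[255,0,0,0.03,0,0,0]],
])

```text
clock: 1.98
tcp_pos: [0.5053, -0.0443, 0.1424]
orientation: [0.001, 0.706, 0.708, 0.0]
wrist_force: [-0.5, 0.0, 0.3]
finger_gap: -0.0003
grip_force: 0.0
```

Run:
```python
from h import *
for n in("scene","side"):
    p,d=read_camera(n)
    y,x=(150,200) if n=="scene" else (130,280)
    cv2.imwrite(f"pics/{n}2.png",cv2.resize(p[y:y+180,x:x+220,::-1],None,fx=3,fy=3))
s=get_state();print({k:np.round(s[k],4) for k in s if k!="tau"})
```

```text
{'clock': np.float64(2.075), 'joint_pos': array([-2.4610e-01,  2.2750e-01, -2.9080e-01,  1.0493e+00, -1.0000e-04,
        1.3214e+00]), 'qvel': array([ 0.0004, -0.0034, -0.0009, -0.0033, -0.0004,  0.0001]), 'tcp_pos': array([ 0.506 , -0.0446,  0.143 ]), 'orientation': array([0.0013, 0.7059, 0.7083, 0.0008]), 'wrist_force': array([ 0.2275, -0.2929, -0.4874]), 'ft_torque': array([-0.0207,  0.0163, -0.0075]), 'grip_force': np.float64(0.0), 'finger_gap': np.float64(0.0001)}
```

View pics/side2.png

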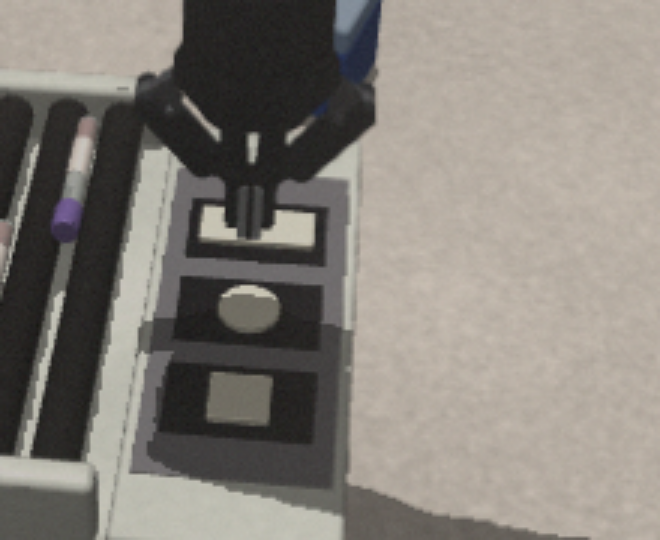

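The closed fingers hang over the round key: tip at about crop (250,235), and the offset from the key is the parallax I expect. Now descending.

Request:
drive_tool([
  [[255,0,0,0.02,0,0,0],[255,0,0,0.035,0,0,0],[255,0,0,0.045,0,0,0],[255,0,0,0.05,0,0,0],[255,0,0,0.05,0,0,0]],
])

```text
clock: 2.7
tcp_pos: [0.5046, -0.0441, 0.0911]
orientation: [-0.0, 0.706, 0.708, -0.0]
wrist_force: [0.7, 0.0, 0.3]
finger_gap: -0.0001
grip_force: 0.0
```

Request:
drive_tool([
  [[255,0,0,0.001,0,0,0],[255,0,0,0.002,0,0,0],[255,0,0,0.003,0,0,0]],
])

```text
clock: 3.08
tcp_pos: [0.5049, -0.0441, 0.0884]
orientation: [0.0, 0.706, 0.708, 0.0]
wrist_force: [0.9, 0.1, 0.0]
finger_gap: 0.0001
grip_force: 0.0
```

Request:
drive_tool([
  [[255,0,0,0.001,0,0,0],[255,0,0,0.002,0,0,0]],
])

```text
clock: 3.32
tcp_pos: [0.5048, -0.0441, 0.0864]
orientation: [0.0, 0.706, 0.708, 0.0]
wrist_force: [-0.1, 0.9, 3.1]
finger_gap: 0.0004
grip_force: 1.4
```

Request:
drive_tool([
  [[255,0,0,0.0005,0,0,0],[255,0,0,0.001,0,0,0],[255,0,0,0.001,0,0,0]],
])

```text
clock: 3.7
tcp_pos: [0.5048, -0.0441, 0.0856]
orientation: [0.0, 0.706, 0.708, 0.0]
wrist_force: [-1.7, 1.2, 5.2]
finger_gap: 0.0001
grip_force: 2.5
```

Request:
drive_tool([
  [[255,0,0,0.0003,0,0,0],[255,0,0,0.0003,0,0,0],[255,0,0,0.0003,0,0,0],[255,0,0,0.0003,0,0,0]],
])

```text
clock: 4.2
tcp_pos: [0.5048, -0.0441, 0.0854]
orientation: [0.0, 0.706, 0.708, 0.0]
wrist_force: [-1.2, -0.4, 5.5]
finger_gap: 0.0002
grip_force: 2.9
```

Request:
drive_tool([
  [[255,0,0,-0.005,0,0,0],[255,0,0,-0.03,0,0,0],[255,0,0,-0.03,0,0,0]],
])

```text
clock: 4.58
tcp_pos: [0.5061, -0.0444, 0.1164]
orientation: [0.001, 0.706, 0.708, 0.001]
wrist_force: [-0.1, -0.3, 0.3]
finger_gap: -0.0002
grip_force: 0.0
```

Run:
```python
from h import *
s=get_state();q=s["orientation"]
from scipy.spatial.transform import Rotation as R
M=R.from_quat([q[1],q[2],q[3],q[0]]).as_matrix()
print(s["tcp_pos"],s["wrist_force"],M.T@(np.array([.5015,-.1137,.0905])-s["tcp_pos"]))
```

```text
[ 0.50613941 -0.04440369  0.11642188] [-0.11579925 -0.26217721  0.25722826] [-0.06925483 -0.00498958  0.02596764]
```

Request:
drive_tool([
  [[255,-0.035,-0.002,0,0,0,0],[255,-0.0695,-0.0035,0,0,0,0],[255,-0.0695,-0.0035,0,0,0,0],[255,-0.0695,-0.0035,0.012,0,0,0],[255,-0.0695,-0.0035,0.022,0,0,0],[255,-0.0695,-0.0035,0.025,0,0,0],[255,-0.0695,-0.0035,0.025,0,0,0]],
])

```text
clock: 5.45
tcp_pos: [0.5012, -0.1129, 0.0895]
orientation: [-0.0, 0.705, 0.709, -0.0]
wrist_force: [0.6, -0.7, 0.5]
finger_gap: 0.0002
grip_force: 0.0
```

Request:
drive_tool([
  [[255,0,0,0.001,0,0,0],[255,0,0,0.002,0,0,0],[255,0,0,0.002,0,0,0]],
])

```text
clock: 5.82
tcp_pos: [0.5016, -0.1136, 0.0881]
orientation: [0.0, 0.706, 0.708, 0.0]
wrist_force: [0.5, -0.3, -0.2]
finger_gap: 0.0002
grip_force: 0.0
```

Request:
drive_tool([
  [[255,0,0,0.001,0,0,0],[255,0,0,0.002,0,0,0],[255,0,0,0.0028,0,0,0],[255,0,0,0.0028,0,0,0],[255,0,0,0.0028,0,0,0],[255,0,0,0.0028,0,0,0]],
])

```text
clock: 6.58
tcp_pos: [0.5016, -0.1137, 0.0856]
orientation: [0.0, 0.706, 0.708, 0.0]
wrist_force: [-1.7, -0.4, 5.3]
finger_gap: -0.0003
grip_force: 2.5
```

Request:
drive_tool([
  [[255,0,0,0.0003,0,0,0],[255,0,0,0.0003,0,0,0],[255,0,0,0.0003,0,0,0]],
])

```text
clock: 6.95
tcp_pos: [0.5017, -0.1137, 0.0854]
orientation: [0.0, 0.706, 0.708, 0.0]
wrist_force: [-1.1, 0.4, 6.3]
finger_gap: -0.0003
grip_force: 2.9
```

Request:
drive_tool([
  [[255,0,0,-0.005,0,0,0],[255,0,0,-0.04,0,0,0],[255,0,0,-0.09,0,0,0],[255,0,0,-0.1,0,0,0],[255,0,0,-0.1,0,0,0],[255,0,0,-0.1,0,0,0]],
])

```text
clock: 7.7
tcp_pos: [0.5005, -0.1132, 0.1833]
orientation: [-0.001, 0.706, 0.708, -0.001]
wrist_force: [0.7, 0.4, -0.7]
finger_gap: 0.0002
grip_force: 0.0
```

```bash
python3 -c "
from h import *
s=get_state();print(s['tcp_pos'],s['wrist_force'],np.abs(s['qvel']).max());print(hand_in())"
```

```text
[ 0.50054535 -0.11321597  0.18334111] [ 0.67807541  0.42077464 -0.72900621] 0.005859671152529112
the job is handed in; nothing more can be done
None
```

I pressed and released the round key (about 5.5 N), then the long key (about 6 N), lifted the arm clear, and handed the job in at about 7.7 s; hand-in gave no verdict.

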